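Snap the cap onto the glue bottle and hold it down

TASK

Close the wood-glue bottle: pick up the orange snap cap, set it upright over the bottle's neck and press it down until it clicks over the beads, then keep pressing so that the rubber sealing ring stays clearly squeezed. Finish while still pressing the cap down; do not let go. Leave the tin, the cork block and the jar where they are.

Things in the scene. Friction and masses are not known exactly. Their poses are not given: they have to be found in the camera images.
- cap_center (a point): Centre of the loose orange snap cap, an upright cylinder 38 mm across, 40 mm tall, about 30 g, closed flat top, open mouth underneath. It stands mouth down on the bench, so this point is half-way up, 20 mm above its mouth; z up its axis. Inside: lip 23 mm across and 3 mm high at the mouth, then a bore 30 mm across, 34 mm deep. Grip it across any diameter, at about 40 N so it does not slip.
- neck_seat (a point): Point on the upright axis of the fixed glue bottle's neck, level with the top of its free black sealing ring, 150 mm above the bench; z up. White bottle 72 mm wide in a dark wooden block 110 mm square, 50 mm high. The neck, 20 mm across, stands 26 mm above this point, its top 10 mm tapering to 10 mm across.
- snap_beads (a point): Level of the four grey sprung beads, 8 mm above neck_seat on the neck's axis; they stick out 3.5 mm. The cap meets them with its mouth 12 mm above neck_seat; the push rises to about 9 N, drops sharply below zero with the mouth 8 to 3 mm above (the click: the beads then draw the cap down). With the mouth at neck_seat it lands on the sealing ring and the push rises again.
- seal (a joint): How far the black rubber sealing ring round the foot of the neck (42 mm across) is squeezed down, in m: 0 free, at most 0.006; it springs back at about 2.5 N per mm (4 mm takes about 10 N). The cap's mouth pushes it down once the cap has clicked.
- tin: Round green wax tin, 60 mm across, 30 mm tall, standing on the bench near the cap; origin at the centre of its underside. Bystander.
- block_center (a point): Centre of a cork sanding block 85 x 50 x 34 mm lying on the bench near the cap. Bystander.
- jar_center (a point): Centre of a small amber jar with a steel lid, 48 mm across and 55 mm tall, standing on the bench near the cap. Bystander.
Mind the look-alikes: they are no part of the job. What is meant by the part that bears cap_center is not yellow, and is the smaller of those in its own colour. What is shaped like the part that bears neck_seat but yellow is not meant.

How it is judged:
By the outcome, as a careful person would: the job done as asked, in the order asked, and still so for the second after the job is handed in, while the arm keeps its last pose, push and grip.
It also fails if it takes over 56 s, if anything falls off the work surface, if the arm or the gripper's body presses on something with over 40 N, if the wrist force passes 120 N, or if a joint passes its speed limit or range.

ROBOT

A 6-joint arm with a two-finger parallel gripper is mounted at the origin on the work surface. World frame = base frame: x ahead of the robot, y to its left, z up, the work surface at z = 0. Lengths are in m, angles in rad, forces in N, time in s.
With the tool pointing down it reaches from about 0.275 to 0.825 m from the base axis. Payload 4.9 kg.
Tool frame: the origin (TCP) lies on the centre line of the jaws, within the pads' length; the fingertips stand 11 mm ahead of it and the grasp point (between the pads) lies 8 mm behind it (arm.tip_reach is the distance from the TCP to the fingertips, in m); y points along the fingers, z is the direction in which the jaws open and shut, and the axes are right-handed (so a half turn about y gives the same grasp; the last joint's range is limited). The gripper opens to 85 mm and grips with 20 to 120 N. Pads are 22 mm wide; open, the fingers measure 114 mm over their backs; the gripper's body (76 mm by 85 mm) begins 54 mm behind the grasp point. The pads swing forward as they close: fully open they stand 13 mm farther back than shut.
Start: joints at [-1.305, 0.326, -0.193, 1.052, 0, 1.437], TCP at [0.214, -0.507, 0.203] pointing down, gripper open.
Joint ranges: [-2.65, 2.65], [-0.97, 1.79], [-1.3, 1.35], [-1.93, 2.1], [-1.47, 1.37], [-3.14, 3.14]. Speed limits (rad/s): [2.57, 2.57, 3.14, 3.14, 3.14, 3.14].

INTERFACE

Orientations are given as a 3x3 rotation matrix whose columns are the frame's x, y, z axes.
In Python, from cell import arm gives the robot as it stands. The module is installed in compiled form; this text tells all that it offers. Calls block until the motion is done:
- arm.movep(position, orientation): joint-space move of the TCP to a pose.
- arm.movel(position, rot=None, max_speed=0.15, f_stop=None): straight line of the TCP; rot=None keeps the orientation; max_speed is the mean speed in m/s. With f_stop (N) it stops when the force on the tool has changed by that much, and returns True; else False.
- arm.set_joints(angles): joint-space move.
- arm.set_gripper(opening, effort=None): opening from 0.0 (shut) to 1.0 (fully open); effort is the grip in N (None keeps the last); returns when the fingers have stopped.
- arm.pause(seconds).
- arm.ik(position, orientation): joint angles nearest the present ones, or None.
- arm.snapshot(name): name is "scene" or "side" or "wrist"; returns the picture (420x560x3 uint8, red, green, blue); there is no depth.
- arm.camera_info(name): a dict with "fx", "fy", "cx", "cy" (pixels), "eye" and "attitude" of the camera in the world; the wrist camera has in their place "T_tool_cam" (4x4, takes a point from camera to tool coordinates, whose origin is the TCP and whose axes are the tool frame's). Camera axes: x right, y down, z forward; pixel columns grow to the right and rows downward; lengths in m; the calibration is good to about 2 mm. The wrist camera is an equidistant fisheye: a pixel r from the principal point sees the ray r / f radians off the axis. A picture is of the moment at which its call begins: read the wrist's pose just before it. camera_info takes no time and is no camera call.
A pose or a line that the arm cannot do raises arm.PlanningError and nothing moves.
- arm.finish_job(): hands the job in, once; it reports no verdict.
Trained networks look in the newest picture that a camera, given by its name, has taken for a name from the list of things; names that differ only in an ending like _2 or _b are one class to them, and where a whole thing is asked for, a point or a joint stands for the part that bears it (a point fixed in the world has none). Each returns a list of dicts, best first, with "score" (0 to 1); they miss things now and then, are a little off and sometimes report something else, mostly with a low value. They report only what shows in the picture. A call takes as long as a camera call. They do not tell look-alikes from the thing itself.
- arm.look_for(camera, label): "xyz" ([x, y, z] in m, in world coordinates, good to about 4 mm: the middle of the surface that is visible of it).
- arm.tip_of(camera, label): "xyz" ([x, y, z] in m, in world coordinates, good to about 4 mm: a listed point, or the origin of a listed thing).
Readings, each from a call of its own:
- arm.read_t(): time.
- arm.read_joints(): joint angles.
- arm.read_joint_velocities(): joint speeds.
- arm.read_effort(): joint torques, N m.
- arm.read_eef_pos(): TCP position.
- arm.read_tcp_rot(): TCP orientation.
- arm.read_ft_force(): force on the tool from outside, world axes, zero at the start.
- arm.read_moment(): the same for the moment, N m.
- arm.read_finger_gap(): opening from 0.0 (shut) to 1.0 (fully open).
Only numpy, scipy, OpenCV 4.12 (cv2) and the standard library are available. Lean on these libraries where they do the work, as an engineer would, in place of code of your own. Each camera call takes 0.05 s, during which the arm holds its last target. There are 200 camera calls.

## Working session

There is one attempt and no reset: what is moved stays moved. The work goes in short steps, each a Python script; the robot and the scene stay as the last script left them, time stands still between calls to the robot, and variables do not carry over. Pictures are saved under pics/ and viewed, about 8 in all and at most 12, crops included, and the job is handed in when it is done.

```bash
mkdir -p pics; ls
python3 - <<'E'
from cell import arm
import cv2, numpy as np
for n in ("scene","side"):
    im=arm.snapshot(n); cv2.imwrite(f"pics/{n}0.png",im[:,:,::-1])
    i=arm.camera_info(n); print(n,{k:np.round(v,3).tolist() for k,v in i.items()})
    for l in ("cap_center","neck_seat","tin","block_center","jar_center"):
        print(l,[(np.round(d["xyz"],3).tolist(),round(d["score"],2)) for d in arm.tip_of(n,l)])
print(arm.camera_info("wrist"),arm.read_t(),arm.tip_reach)
a=cv2.imread("pics/scene0.png");b=cv2.imread("pics/side0.png")
E
```

```text
pics
scene {'fx': 525.21, 'fy': 525.21, 'cx': 270.098, 'cy': 210.19, 'eye': [1.202, -0.087, 0.893], 'attitude': [[0.148, 0.742, -0.654], [0.989, -0.123, 0.085], [-0.017, -0.659, -0.752]]}
cap_center [([0.53, 0.329, 0.021], 0.86), ([0.432, 0.209, 0.018], 0.67), ([0.51, 0.249, 0.019], 0.64)]
neck_seat [([0.479, -0.142, 0.151], 0.95), ([0.533, -0.351, 0.152], 0.59)]
tin []
block_center []
jar_center [([0.606, 0.121, 0.024], 0.61)]
side {'fx': 464.258, 'fy': 464.258, 'cx': 278.588, 'cy': 209.331, 'eye': [0.45, 0.723, 0.918], 'attitude': [[-0.995, -0.058, 0.077], [-0.095, 0.72, -0.688], [-0.016, -0.692, -0.722]]}
cap_center [([0.513, 0.246, 0.024], 0.84), ([0.533, 0.331, 0.022], 0.72), ([0.433, 0.209, 0.02], 0.63)]
neck_seat [([0.481, -0.142, 0.146], 0.96), ([0.531, -0.346, 0.147], 0.75), ([0.478, -0.14, 0.162], 0.35)]
tin [([0.627, 0.285, 0.002], 0.86)]
block_center [([0.428, 0.094, 0.021], 0.78)]
jar_center [([0.611, 0.123, 0.027], 0.93), ([0.478, -0.14, 0.158], 0.32)]
{'fx': 325.19226210127806, 'fy': 325.19226210127806, 'cx': 277.3857242273289, 'cy': 205.65929940187746, 'T_tool_cam': array([[ 7.86871445e-04,  9.44254371e-01,  3.29215832e-01,
        -8.49621751e-02],
       [ 5.95800869e-05, -3.29215977e-01,  9.44254646e-01,
        -1.71831453e-01],
       [ 9.99999689e-01, -7.23392310e-04, -3.15309409e-04,
        -1.29268088e-03],
       [ 0.00000000e+00,  0.00000000e+00,  0.00000000e+00,
         1.00000000e+00]])} 0.6 0.011
```

View pics/scene0.png

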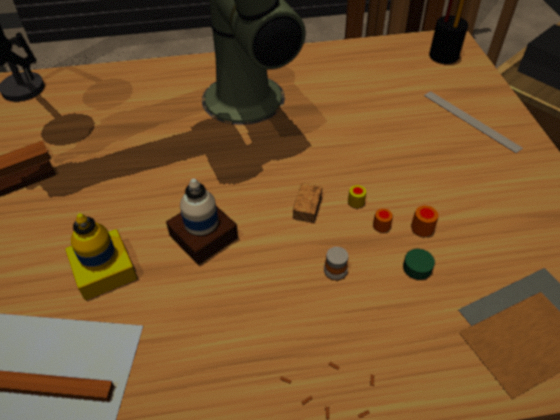

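View pics/side0.png

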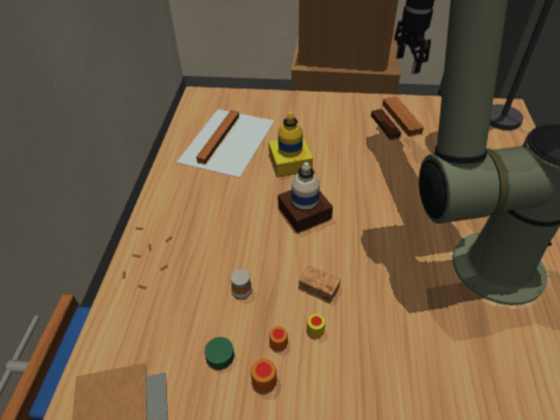

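The three candidate caps in the scene picture are yellow at (357,196), small orange at (383,220) and large orange at (425,220). The one meant is the small orange cap, at about (0.512, 0.248). There are also two bottles, and the white one at (199,212) is meant, not the yellow one at (92,250). I'll move above the cap and confirm with a close crop.

```bash
cat > h.py <<'E'
from cell import arm
import numpy as np, cv2
def R(deg):
    t=np.radians(deg); y=np.array([0,0,-1.]); z=np.array([np.cos(t),np.sin(t),0]); return np.column_stack([np.cross(y,z),y,z])
def look(label,show=True):
    return [(np.round(d["xyz"],4).tolist(),round(d["score"],2)) for d in arm.tip_of("wrist",label)]
def unproject(px,z):
    """wrist pixel -> world point on plane z (arm at rest)"""
    i=arm.camera_info("wrist");T=np.array(i["T_tool_cam"]);u=np.array([px[0]-i["cx"],px[1]-i["cy"]])/i["fx"];r=np.hypot(*u)
    d=np.array([*(u/r*np.sin(r) if r>0 else u),np.cos(r)]);Rw=np.array(arm.read_tcp_rot());p=np.array(arm.read_eef_pos())
    o=p+Rw@T[:3,3];d=Rw@T[:3,:3]@d;return o+d*(z-o[2])/d[2]
E
python3 - <<'E'
from h import *
c=np.array([0.512,0.248])
best=min([135,-45],key=lambda a:(lambda q:9 if q is None else abs(q[5])+abs(q[4]))(arm.ik([*c,.16],R(a))))
print(best, arm.ik([*c,.16],R(best)))
for a in (-135,-90,-45,0,45,90,135,180):
    q=arm.ik([.48,-.141,.2],R(a)); print(a,None if q is None else np.round(q,2))
arm.movep([0.40,-0.30,.32],R(-45)) if False else None
arm.movep([*c,.16],R(best))
im=arm.snapshot("wrist");cv2.imwrite("pics/w1.png",cv2.resize(im[:,:,::-1],(800,600)))
print(arm.read_t(),arm.read_eef_pos(),look("cap_center"),look("jar_center"))
E
```

```text
135 [ 0.32133371  0.39179322 -0.2091236   0.9698795   0.         -0.46406446]
-135 [-0.43  0.24 -0.32  1.01  0.   -2.79]
-90 [-0.43  0.24 -0.32  1.01  0.    2.71]
-45 [-0.43  0.24 -0.32  1.01  0.    1.92]
0 [-0.43  0.24 -0.32  1.01  0.    1.14]
45 [-0.43  0.24 -0.32  1.01  0.    0.35]
90 [-0.43  0.24 -0.32  1.01  0.   -0.43]
135 [-0.43  0.24 -0.32  1.01  0.   -1.22]
180 [-0.43  0.24 -0.32  1.01  0.   -2.  ]
3.5083 [0.51239804 0.2473083  0.16005961] [([0.5156, 0.2424, 0.0222], 0.94), ([0.5273, 0.3347, 0.0273], 0.7), ([0.4292, 0.2105, 0.023], 0.58)] [([0.6105, 0.1217, 0.0297], 0.98)]
```

View pics/w1.png

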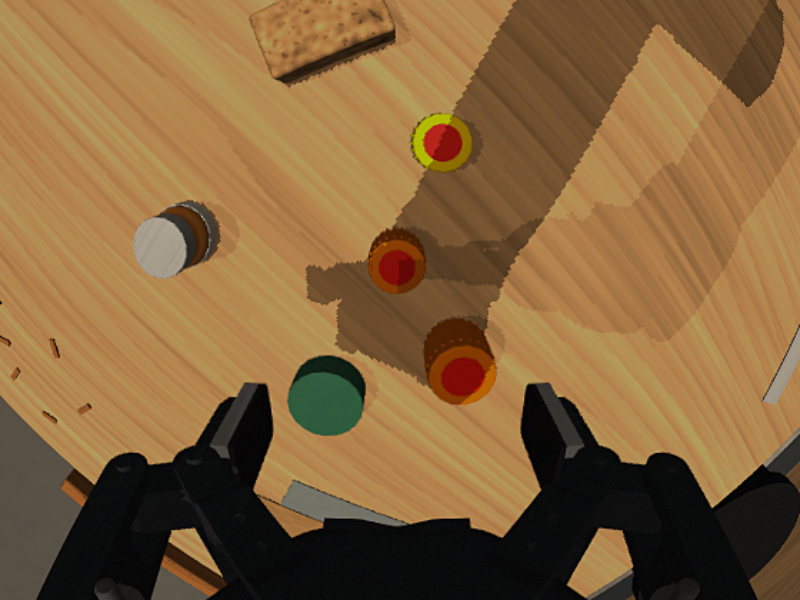

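The picture shows the small orange cap with its red top at (397,266), the yellow cap at (443,142) and the large orange cap at (462,376). The green tin is at (327,395), the jar at (165,245) and the cork block at (322,40). The small orange cap is the target. I'll measure it from the pixel, then grasp it with the jaws along 135°, which is clear of the neighbours.

Run:
```python
from h import *
import json
p=unproject((397*.7,266.5*.7),0.040); print("cap",p)
est=np.array([[.5156,.2424],[.51,.249],[.513,.246]]).mean(0); print(est)
assert np.linalg.norm(p[:2]-est)<.01
c=p[:2]
arm.set_gripper(0.75,40)
arm.movel([*c,.07],max_speed=.15)
s=arm.movel([*c,.016],max_speed=.06,f_stop=6)   # grasp point 24 mm above bench
print("stop",s,arm.read_eef_pos(),arm.read_ft_force())
arm.set_gripper(0.0,40)
print("gap",arm.read_finger_gap()*85,"mm",arm.read_eef_pos(),arm.read_ft_force(),arm.read_t())
arm.movel([*c,.10],max_speed=.15)
arm.movel([*c,.24],max_speed=.2)
print("gap",arm.read_finger_gap()*85,arm.read_ft_force(),arm.read_t())
arm.movep([.48,-.141,.29],R(135))
im=arm.snapshot("wrist");cv2.imwrite("pics/w2.png",cv2.resize(im[:,:,::-1],(800,600)))
print(arm.read_t(),look("neck_seat"),look("cap_center"),look("snap_beads"))
for n in ("scene","side"):
    im=arm.snapshot(n);cv2.imwrite(f"pics/{n}2.png",im[:,:,::-1])
    for l in ("neck_seat","cap_center","snap_beads"): print(n,l,[(np.round(d["xyz"],4).tolist(),round(d["score"],2)) for d in arm.tip_of(n,l)])
print(arm.read_eef_pos())
```

```text
cap [0.50990625 0.24733237 0.04      ]
[0.51286667 0.2458    ]
stop False [0.51026024 0.24744543 0.01632831] [0.83713386 1.08750462 0.2716964 ]
gap -0.03828744205898355 mm [0.50991693 0.24731402 0.01600817] [-0.28399725  0.27261889  0.19047383] 6.3833
gap -0.4559516801978805 [-0.3366186  -1.09975789  0.08856427] 7.9417
9.45 [([0.5335, -0.3479, 0.1514], 0.75), ([0.4785, -0.1396, 0.1529], 0.64)] [([0.5107, 0.2446, 0.0237], 0.98), ([0.4321, 0.2102, 0.0197], 0.8), ([0.5296, 0.3347, 0.028], 0.46)] [([0.4719, -0.1382, 0.1591], 0.83), ([0.4772, -0.1404, 0.151], 0.67), ([0.534, -0.347, 0.1589], 0.62)]
scene neck_seat [([0.5334, -0.3518, 0.152], 0.75), ([0.4775, -0.14, 0.1517], 0.66)]
scene cap_center [([0.5338, 0.3308, 0.0201], 0.94), ([0.5112, 0.246, 0.0165], 0.9), ([0.4315, 0.207, 0.0177], 0.8)]
scene snap_beads [([0.5317, -0.3544, 0.1575], 0.8), ([0.4767, -0.1376, 0.1567], 0.75)]
side neck_seat [([0.5315, -0.3478, 0.149], 0.71), ([0.4818, -0.1415, 0.1505], 0.58)]
side cap_center [([0.535, 0.3299, 0.0256], 0.93), ([0.4343, 0.2103, 0.0169], 0.76), ([0.5106, 0.2464, 0.0248], 0.73)]
side snap_beads [([0.4775, -0.1378, 0.1606], 0.88), ([0.5384, -0.3501, 0.161], 0.72)]
[ 0.48001981 -0.14095531  0.2900116 ]
```

View pics/w2.png

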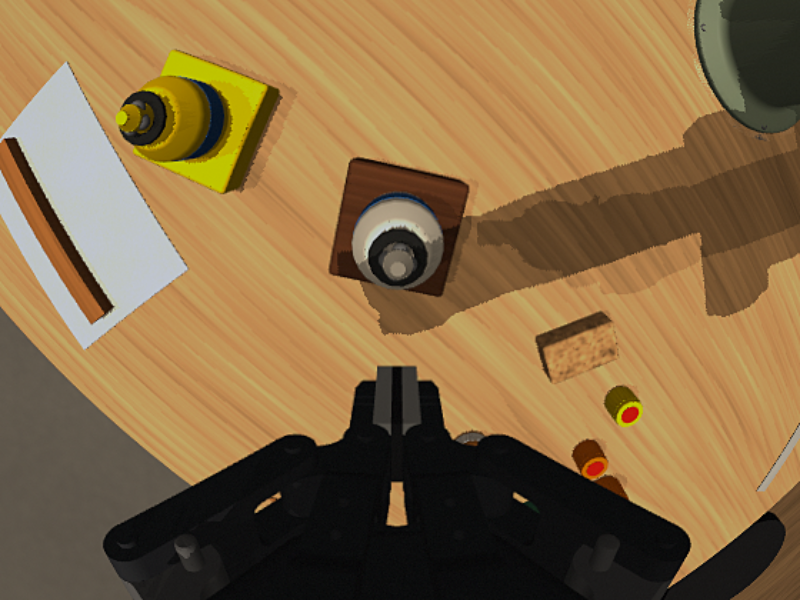

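The gap reads 0 and the networks still find the cap at its old spot, so the grasp missed without moving it. In the wrist picture the shut tips appear at row 367, but my projection of the stated tips gives about row 320–340. Next I'll mark the TCP and the stated tip in the fixed-camera pictures to see where the fingers really end.

Run:
```python
from h import *
out=[]
p=np.array(arm.read_eef_pos());Rt=np.array(arm.read_tcp_rot());print(np.round(Rt,3).tolist(),arm.read_finger_gap())
for n in ("scene","side"):
    im=cv2.imread(f"pics/{n}2.png");i=arm.camera_info(n)
    im=cv2.resize(im,None,fx=4,fy=4,interpolation=cv2.INTER_CUBIC)
    def pr(w):
        q=np.array(i["attitude"]).T@(w-np.array(i["eye"]));return np.array([i["fx"]*q[0]/q[2]+i["cx"],i["fy"]*q[1]/q[2]+i["cy"]])*4
    for h,col in ((0,(0,0,255)),(.011,(0,255,0)),(-.008,(255,0,0)),(-.062,(255,0,255))):
        cv2.circle(im,tuple(np.int32(pr(p+Rt@[0,h,0]))),4,col,-1)
    c=np.int32(pr(p)); print(n,c/4)
    out.append(im[c[1]-300:c[1]+300,c[0]-200:c[0]+200])
cv2.imwrite("pics/tips.png",np.hstack(out))
```

```text
[[0.707, 0.0, -0.707], [0.707, 0.0, 0.707], [0.0, -1.0, -0.0]] -0.0017739239517219187
scene [184.75 135.  ]
side [305.75 125.25]
```

View pics/tips.png

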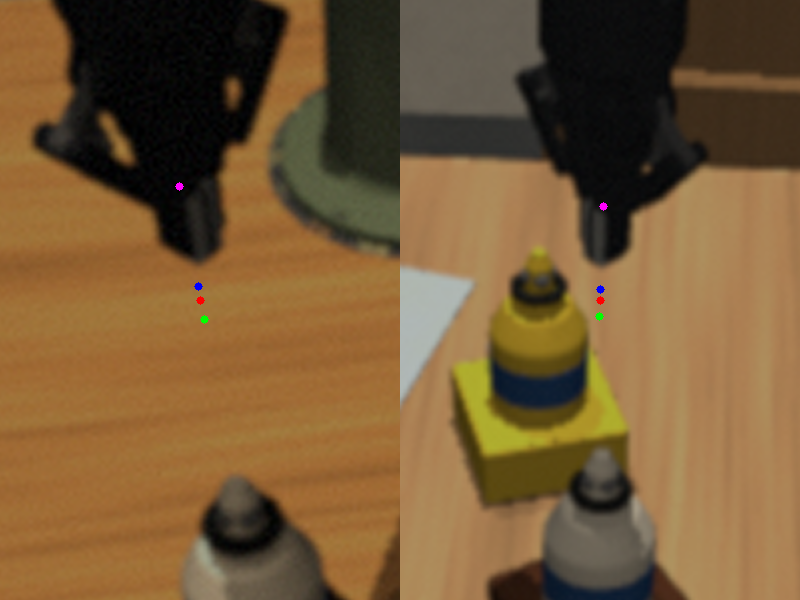

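The red (TCP), green (stated tip) and blue (grasp point) marks all hang below the real fingertips in both views. The shut tips actually lie about 22 mm behind the reported TCP, not 11 mm ahead, so the jaws shut above the cap. I'll calibrate by touching the shut tips to clear bench, then regrasp.

Run:
```python
from h import *
arm.movep([.52,.03,.03],R(135))
print(arm.read_ft_force(),arm.read_t())
s=arm.movel([.52,.03,-.04],max_speed=.03,f_stop=3)
p=arm.read_eef_pos();print("touch",s,p,arm.read_ft_force(),arm.read_t())
arm.movel([.52,.03,.05],max_speed=.15)
arm.movep([.51,.246,.12],R(135))
arm.snapshot("wrist"); print(look("cap_center"),arm.read_t())
```

```text
[ 0.70085886 -0.15604295 -0.7241864 ] 11.2
touch True [ 0.519893    0.03001704 -0.02862804] [-0.93601102 -0.94779587  5.42473393] 12.925
[([0.5303, 0.3351, 0.0299], 0.95), ([0.5115, 0.2444, 0.0198], 0.94), ([0.4287, 0.2063, 0.0193], 0.56)] 14.6083
```

Run:
```python
from h import *
c=[.511,.246]
arm.set_gripper(0.75,40)
arm.movel([*c,.03],max_speed=.15)
s=arm.movel([*c,-.0255],max_speed=.06,f_stop=6)
print("stop",s,arm.read_eef_pos(),arm.read_ft_force())
if not s:
    arm.set_gripper(0.0,40)
    print("gap",arm.read_finger_gap()*85,"mm",arm.read_eef_pos(),arm.read_ft_force(),arm.read_t())
    arm.movel([*c,.06],max_speed=.12)
    print("gap",arm.read_finger_gap()*85,arm.read_ft_force(),arm.read_t())
    im=arm.snapshot("wrist");cv2.imwrite("pics/w3.png",cv2.resize(im[:,:,::-1],(800,600)))
```

```text
stop False [ 0.51138038  0.24613549 -0.02518134] [0.00110969 0.91983782 0.52714175]
gap 37.37359383451583 mm [ 0.51152591  0.24618763 -0.02491264] [-0.26316693 -0.12256922  3.40670217] 17.4083
gap 37.19416372805326 [-0.51615875 -0.03598515 -0.44738383] 18.275
```

View pics/w3.png

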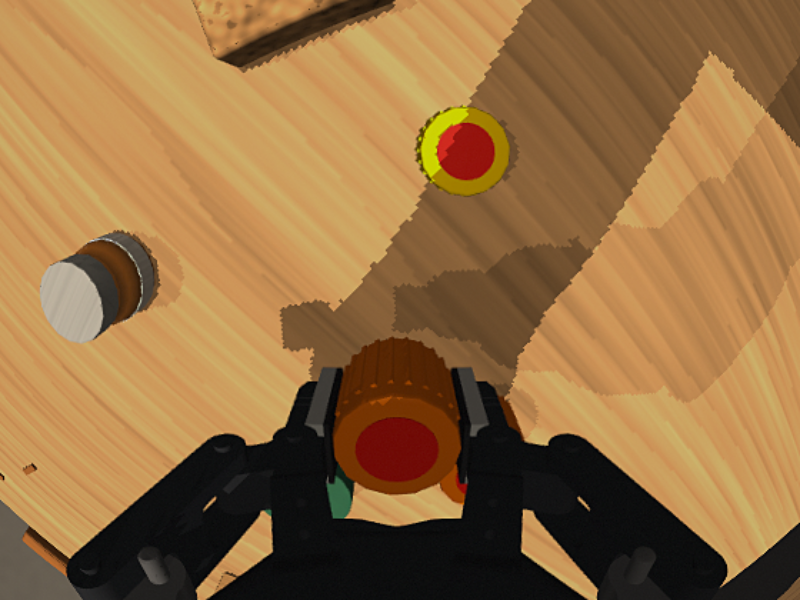

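The picture shows the cap held upright between the pads, with its red top centred at (397,449) and its mouth edge at row 338. The tips are about 7 mm above the mouth, and the 37 mm gap fits the cap's 38 mm. The other objects look untouched. I'll carry it over the neck and compare cap and neck in the same two fixed cameras, so that calibration bias cancels.

Run:
```python
from h import *
p=arm.read_eef_pos()
arm.movel([p[0],p[1],.22],max_speed=.2)
arm.movep([.479,-.142,.195],R(135))
p=np.array(arm.read_eef_pos());print(p,arm.read_finger_gap()*85,arm.read_ft_force(),arm.read_t())
out=[]
for n in ("scene","side"):
    im=arm.snapshot(n)[:,:,::-1];cv2.imwrite(f"pics/{n}4.png",im)
    ns=[d["xyz"] for d in arm.tip_of(n,"neck_seat")];print(n,np.round(ns,4).tolist(),np.round([d["xyz"] for d in arm.tip_of(n,"cap_center")],4).tolist())
    i=arm.camera_info(n)
    def pr(w):
        q=np.array(i["attitude"]).T@(np.array(w)-np.array(i["eye"]));return np.array([i["fx"]*q[0]/q[2]+i["cx"],i["fy"]*q[1]/q[2]+i["cy"]])
    o=np.int32(pr([.479,-.142,.19]))-[33,50]
    cr=cv2.resize(im[o[1]:o[1]+100,o[0]:o[0]+66],None,fx=6,fy=6,interpolation=cv2.INTER_CUBIC)
    m=p+[0,0,.025]
    for w,col in (([.479,-.142,.176],(0,0,255)),([.479,-.142,.150],(0,255,0)),(m,(255,0,0)),(m+[0,0,.04],(255,0,255))):
        q=(pr(w)-o)*6;print(n,np.round(q));cv2.circle(cr,tuple(np.int32(q)),3,col,-1)
    out.append(cr)
cv2.imwrite("pics/fit.png",np.hstack(out))
```

```text
[ 0.47927979 -0.14124811  0.19493606] 37.260333673675284 [-0.19690763 -0.1200195  -0.10896243] 20.725
scene [[0.4785, -0.1422, 0.1525], [0.5302, -0.3502, 0.1544]] [[0.4336, 0.2105, 0.0188], [0.4764, -0.1421, 0.2379], [0.5304, 0.3271, 0.0224]]
scene [208. 333.]
scene [218. 389.]
scene [192. 233.]
scene [174. 136.]
side [[0.5324, -0.3483, 0.1489], [0.483, -0.1396, 0.1501], [0.6311, 0.2822, 0.0014]] [[0.4344, 0.2098, 0.0173], [0.5338, 0.3298, 0.0233], [0.4812, -0.1423, 0.2431]]
side [198. 328.]
side [196. 376.]
side [200. 244.]
side [203. 163.]
```

View pics/fit.png

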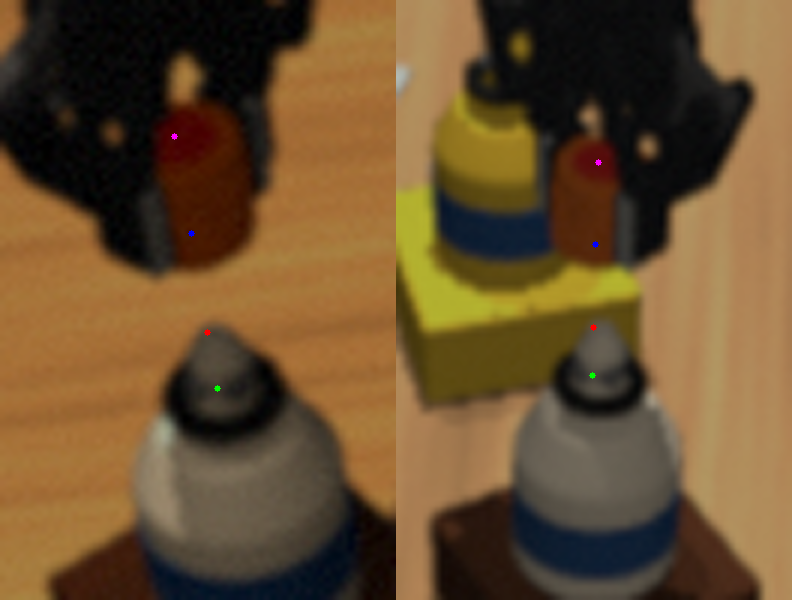

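Measuring cap and neck against the same marks gives these positions:
- **Side view:** the neck lies about 2.6 mm towards −x from its mark, and the cap about 0.8 mm.
- **Scene view:** the neck lies about 2.2 mm towards +y, and the cap about 1.7 mm.

The neck is therefore at about (0.477, −0.142). I'll lower slowly over the taper, centring on the lateral force.

Run:
```python
from h import *
xy=np.array([.477,-.142])
arm.movel([*xy,.180-.025],max_speed=.08)
f0=np.mean([arm.read_ft_force() for _ in range(3)],0);print("f0",f0,arm.read_t())
for m in (.174,.171,.168,.166,.164):
    s=arm.movel([*xy,m-.025],max_speed=.03,f_stop=8)
    for k in range(3):
        arm.pause(.1); f=np.mean([arm.read_ft_force() for _ in range(3)],0)-f0
        print(m,s,np.round(f,1),np.round(xy,4),round(arm.read_eef_pos()[2]+.025,4),round(arm.read_t(),2))
        if np.hypot(*f[:2])<2: break
        xy=xy+np.clip(f[:2]*.00025,-.001,.001); arm.movel([*xy,arm.read_eef_pos()[2]],max_speed=.03)
    if s or f[2]>8: break
np.save("xy.npy",np.r_[xy,f0])
```

```text
f0 [ 0.38462169 -0.13866907 -0.90259118] 21.675
0.174 False [-1.   0.2  1.2] [ 0.477 -0.142] 0.1741 22.12
0.171 False [-0.6  0.5  0.4] [ 0.477 -0.142] 0.1709 22.48
0.168 False [ 0.6 -0.9  0.9] [ 0.477 -0.142] 0.168 22.82
0.166 False [ 0.6  0.  -0.1] [ 0.477 -0.142] 0.166 23.18
0.164 False [-0.9  0.   1.3] [ 0.477 -0.142] 0.164 23.52
```

The cap went over the neck with no side contact. Next I'll press through the click in small steps, logging the force.

Run:
```python
from h import *
d=np.load("xy.npy");xy,f0=d[:2],d[2:]
m=.164
while m>.1445:
    m-=.001
    arm.movel([*xy,m-.025],max_speed=.02)
    f=np.mean([arm.read_ft_force() for _ in range(3)],0)-f0
    print(round(m,4),np.round(f,1),round(arm.read_eef_pos()[2]+.025,4),round(arm.read_finger_gap()*85,1),round(arm.read_t(),2))
    if f[2]>25 or (m<.149 and f[2]>11): break
for n in ("scene","side"):
    im=arm.snapshot(n)[:,:,::-1];cv2.imwrite(f"pics/{n}5.png",im)
o=[]
for n,(x,y) in (("scene",(199,180)),("side",(306,165))):
    o.append(cv2.resize(cv2.imread(f"pics/{n}5.png")[y-45:y+45,x-33:x+33],None,fx=6,fy=6,interpolation=cv2.INTER_CUBIC))
cv2.imwrite("pics/fin.png",np.hstack(o))
```

```text
0.163 [-1.6  0.2  0.9] 0.163 37.1 23.77
0.162 [1.5 0.4 1.7] 0.1622 37.2 24.02
0.161 [0.7 3.1 6.1] 0.1615 36.8 24.27
0.16 [-0.3  2.1  8.8] 0.1609 36.8 24.52
0.159 [0.4 3.  8.7] 0.1599 37.2 24.77
0.158 [2.3 2.2 4.6] 0.1585 36.8 25.02
0.157 [2.4 3.  1. ] 0.1567 37.2 25.27
0.156 [ 4.3  2.7 -2.6] 0.1554 37.3 25.52
0.155 [ 4.8  2.3 -4.8] 0.1543 37.0 25.77
0.154 [ 5.7  2.9 -8.5] 0.153 36.9 26.02
0.153 [ 5.2  0.2 -8.7] 0.1518 37.2 26.27
0.152 [ 4.2  2.7 -8.5] 0.1512 36.9 26.52
0.151 [ 2.7  1.7 -4.6] 0.1509 37.0 26.77
0.15 [ 0.5  0.9 -1.1] 0.1502 36.8 27.02
0.149 [-1.  -0.8  2.7] 0.1493 37.3 27.27
0.148 [-1.8 -0.1  4.6] 0.1483 37.0 27.52
0.147 [-2.3 -0.8  8.4] 0.1474 36.9 27.77
0.146 [-2.9 -0.1  8.9] 0.1466 37.1 28.02
0.145 [-3.2  0.4 10.8] 0.1458 37.0 28.27
0.144 [-3.8  0.2 12.7] 0.145 37.1 28.52
```

View pics/fin.png

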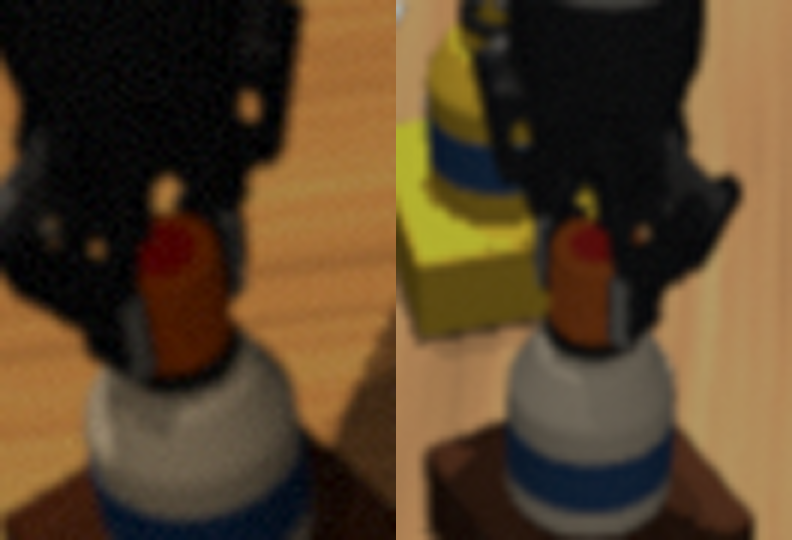

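The picture shows the cap seated upright on the black ring, still gripped. The profile matches: a peak of about 9 N, a drop to about −9 N (the click), then a rise to 12.7 N, which is about 5 mm of squeeze. I'll check that it holds and hand in.

Run:
```python
from h import *
f0=np.load("xy.npy")[2:]
for _ in range(3):
    arm.pause(.4);print(np.round(np.array(arm.read_ft_force())-f0,1),np.round(arm.read_eef_pos(),4),arm.read_finger_gap()*85,arm.read_t())
for l in ("tin","block_center","jar_center"):
    print(l,[(np.round(d["xyz"],3).tolist(),round(d["score"],2)) for d in arm.tip_of("side",l)][:2])
arm.finish_job()
```

```text
[-3.9  1.2 12.9] [ 0.4771 -0.1424  0.1201] 37.48541986067907 29.025
[-3.2 -0.1 11.9] [ 0.4771 -0.1423  0.1201] 37.01132889346128 29.425
[-4.6  0.4 13.7] [ 0.4771 -0.1423  0.1201] 36.82261817370246 29.825
tin [([0.63, 0.282, 0.001], 0.71)]
block_center [([0.429, 0.095, 0.02], 0.9), ([0.477, -0.142, 0.161], 0.7)]
jar_center [([0.612, 0.12, 0.027], 0.62)]
the job is handed in; nothing more can be done
```

I picked up the smaller orange cap, snapped it onto the white bottle's neck, and handed the job in at about 30 s with the gripper still pressing it down.

- **Click:** the push peaked at about 9 N, dropped to about −9 N, then rose again on the sealing ring, as the task describes.
- **Seal:** over the last second the push held at about 12–14 N. The cap's mouth was about 5 mm below the ring's free height, so the ring is clearly squeezed. There was a side force of about 4 N.
- **Grip:** the gap stayed at about 37 mm, with no sign of the cap slipping.
- **Tin, cork block and jar:** the network's last positions agree with the first ones to within about 4 mm, which is its accuracy.

**Failed or disagreed:** the first grasp missed. The shut fingertips are about 28 mm behind the reported tool point, not 11 mm ahead of it as stated, so the jaws closed above the cap without moving it. I measured the true tip position by touching the bench and the second grasp worked.

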